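# Set up a trap cover on packed hex rests

### The arm

A 7-joint arm with a two-finger parallel gripper is mounted at the origin on the work surface. World frame = base frame: x ahead of the robot, y to its left, z up, the work surface at z = 0. Lengths are in m, angles in rad, forces in N, time in s.
With the tool pointing down it reaches from about 0.425 to 0.925 m from the base axis. Payload 6.8 kg.
Tool frame: the origin (TCP) lies midway between the tips of the shut fingers; the grasp point (between the pads) lies r.grip_point_offset behind it (r.grip_point_offset is the distance from the TCP to the grasp point, in m); z points along the fingers, y is the line along which they close (so a half turn about z gives the same grasp; the last joint's range is limited). The gripper opens to 85 mm and grips with 20 to 120 N. Pads are 22 mm wide; open, the fingers measure 114 mm over their backs; the gripper's body (76 mm by 85 mm) begins 54 mm behind the grasp point. The pads swing forward as they close: fully open they stand 13 mm farther back than shut.
Start: joints at [-1.424, 0.477, 0.022, 1.555, -0.011, 1.109, -0.083], TCP at [0.17, 0.653, 0.231] pointing down, gripper open.
Joint ranges: [-2.96, 2.96], [-0.34, 2.1], [-1.41, 1.46], [0.24, 2.44], [-1.37, 4.51], [0.17, 1.92], [-2.96, 2.96]. Speed limits (rad/s): [2.39, 2.39, 3.14, 3.14, 3.14, 3.14, 3.14].

### API

Orientations are given as a rotation vector (axis times angle).
In Python, from bench import r gives the robot as it stands. The module is installed in compiled form; this text tells all that it offers.
- The arm moves only by the shell command python3 -m crank 'ROWS' [FORCE]. ROWS is JSON, a list of rows, each a list of 5 numbers: the shift along the world's x, y, z in units of 200 mm (1.0 is 200 mm), then the turn about the world's z in units of 45 degrees (1.0 is 45 degrees), then the opening, from -1 (shut) to 1 (fully open). In form: [[dx, dy, dz, turn, jaw], ...]. A call has 1 to 8 rows; each row shifts and turns the commanded pose from where the row before left it; what a row does not reach is not made up. A row lasts 1/12 s, in which the tool goes at most 41.7 mm and 7.16 degrees, less where a joint would pass 70% of its speed; a pose out of reach is approached as far as the arm can. A call with a number of a shift or a turn outside -1 to 1 is refused whole. A call with a gripper value outside its range is refused whole. The fingers move at their own pace and stop on an object; FORCE is the grip in N (left out, the last holds). Time passes only in rows, so rows that do not move let the fingers close. It gives the time, the measured TCP pose, the force, the opening and the grip force at its end, in the units of the state.
- r.get_obs(): the state, without advancing time (a new reading comes with each control period).
- r.grab_frame(name): name is "scene" or "top"; returns the picture (420x560x3 uint8, blue, green, red); there is no depth.
- r.camera_model(name): a dict with "fx", "fy", "cx", "cy" (pixels), "distortion" ([k1, k2, p1, p2, k3] as OpenCV has them; the pictures are not rectified), "R" (3x3) and "t" (3): a world point X has camera coordinates R X + t. Camera axes: x right, y down, z forward; pixel columns grow to the right and rows downward; lengths in m; the calibration is good to about 2 mm. A picture is of the moment at which its call begins. camera_model takes no time and is no camera call.
- r.hand_in(): hands the job in; it is judged then, once.
The state is a dict: "clock": time; "joints": joint angles; "qvel": joint speeds; "tau": joint torques, N m; "tcp_pos": TCP position; "orientation": TCP orientation; "contact_force": force on the tool from outside, world axes, zero at the start; "moment": the same for the moment, N m; "grip_width": finger opening in m; "gripper_force": force on a finger pad.
Only numpy, scipy, OpenCV 4.12 (cv2) and the standard library are available. Lean on these libraries where they do the work, as an engineer would, in place of code of your own. Each camera call takes 0.05 s, during which the arm holds its last target. There are 200 camera calls.

### The job

Set the trap cover up in the drip tray for inspection: first pack the three hexagonal steel rests in the tray in a tight triangle, heads up, each with a flat face against each of the other two; then lay the cover boss-up, level and centred across the three heads; last put the brass ring over the boss so that it lies flat on the cover. Leave the drain plug, the sight flow indicator and the spanner where they lie.

Things in the scene. Friction and masses are not known exactly. Their poses are not given: they have to be found in the camera images.
- tray: Square shallow aluminium drip tray, fixed on the bench, 160 x 160 mm outside, 150 x 150 mm inside, walls 15 mm high, inner floor 5 mm above its underside. Empty at the start, at the left or the right of the bench. Origin at the centre of the underside; x and y along its sides.
- rest_square: Steel hex rest with a square head, loose on the bench. Hexagonal base 50 mm across flats, 18 mm high; head 22 mm high on its centre (40 mm overall), to grip it by: 20 x 20 mm, faces square to x and y. Origin at the centre of the underside, z up; the body's x is normal to a flat of the hexagon (flats face 0, 60, 120... degrees from x). About 0.3 kg.
- rest_round: Steel hex rest with a round head, loose on the bench. Hexagonal base 50 mm across flats, 18 mm high; head 22 mm high on its centre (40 mm overall), to grip it by: a cylinder 22 mm in diameter. Origin at the centre of the underside, z up; the body's x is normal to a flat of the hexagon (flats face 0, 60, 120... degrees from x). About 0.3 kg.
- rest_tang: Steel hex rest with a flat tang head, loose on the bench. Hexagonal base 50 mm across flats, 18 mm high; head 22 mm high on its centre (40 mm overall), to grip it by: 12 mm thick along x, 26 mm wide along y. Origin at the centre of the underside, z up; the body's x is normal to a flat of the hexagon (flats face 0, 60, 120... degrees from x). About 0.3 kg.
- cover: Dark cast-iron trap cover: a disc 96 mm in diameter, 12 mm thick, with six dark bolt holes, and on its centre a boss 26 mm in diameter and 24 mm high (overall height 36 mm) to grip it by. Lies boss-up on the black rubber mat (170 x 170 x 3 mm) beside the spanner. Origin at the centre of the underside, z up. About 0.65 kg.
- ring: Brass ring, outer diameter 60 mm, hole 42 mm, 14 mm high, lying flat on the bench; gripped across its outside. It fits over the cover's boss with 8 mm to spare all round. Origin at the centre of the underside, z along its axis. About 0.15 kg.
- drain_plug: Squat dark iron drain plug among the rests, to be left alone: round base 42 mm in diameter, 14 mm high, square head 17 mm wide and 12 mm high. Origin at the centre of the underside.
- sight_flow: Brass sight flow indicator among the rests, to be left alone: a 42 mm block 40 mm high with a round glass window on top (46 mm overall) and a port at each end, 80 mm long along its x. Origin at the centre of the underside.
- spanner: Steel spanner, 160 mm long along its x, lying along one edge of the black mat beside the cover, to be left alone. Origin under its middle.
There are look-alikes about, which are no part of the job. What is shaped like the rest_square but turquoise is not meant. Of the things that look like the ring, the larger one is meant.

How it is judged:
By the outcome, as a careful person would: the job done as asked, in the order asked, and still so for the second after the job is handed in, with the robot touching nothing.
It also fails if it takes over 125 s, if anything falls off the work surface, if the arm or the gripper's body presses on something with over 40 N, if the wrist force passes 120 N, or if a joint passes its speed limit or range.

## Working session

There is one attempt and no reset: what is moved stays moved. The work goes in short steps, Python scripts to look and compute and a shell command to move; the robot and the scene stay as the last step left them, time stands still between calls to the robot, and variables do not carry over. Pictures are saved under pics/ and viewed, at most 17 in all, crops included, and the job is handed in when it is done.

```bash
mkdir -p pics; python3 - <<'E'
from bench import r
import cv2
for n in("scene","top"):
    cv2.imwrite(f"pics/{n}0.png",r.grab_frame(n)); c=r.camera_model(n); print(n,{k:(v if not hasattr(v,'round') else v.round(4).tolist()) for k,v in c.items()})
o=r.get_obs();print(o,r.grip_point_offset)
E
```

```text
scene {'fx': 436.97634562346167, 'fy': 436.97634562346167, 'cx': 282.9576423044972, 'cy': 206.9103710465216, 'distortion': [-0.0787, 0.0, 0.0, 0.0, 0.0], 'R': [[0.6873, 0.7264, 0.0033], [0.603, -0.568, -0.5601], [-0.405, 0.387, -0.8284]], 't': [-0.4378, -0.3493, 1.0479]}
top {'fx': 380.3093056305089, 'fy': 380.3093056305089, 'cx': 275.4141518399276, 'cy': 210.58812824609123, 'distortion': [-0.0664, 0.0, 0.0, 0.0, 0.0], 'R': [[0.0158, -0.9998, 0.0098], [-0.9802, -0.0174, -0.1971], [0.1972, -0.0065, -0.9803]], 't': [0.0142, 0.6103, 0.5533]}
{'clock': 0.1, 'joints': array([-1.42415132,  0.47769413,  0.02235073,  1.55634701, -0.01150841,
        1.10932313, -0.08307665]), 'qvel': array([ 0.0015446 , -0.00178999,  0.00068673, -0.00171806,  0.00076598,
        0.00048578, -0.00021359]), 'tau': array([ 5.09749982e-03, -5.97761285e+01,  1.61427587e+00, -2.81954563e+01,
        1.29433358e-02,  5.01236980e-03, -2.21263997e-05]), 'tcp_pos': array([0.16997693, 0.65269153, 0.23044109]), 'orientation': array([-3.99008661e-01, -3.11605492e+00,  2.57715523e-03]), 'contact_force': array([-0.07367141, -0.73705533, -0.62429802]), 'moment': array([-0.02326068, -0.05679166, -0.00342015]), 'gripper_force': 0.0, 'grip_width': 0.08544947187782301} 0.0187
```

View pics/scene0.png

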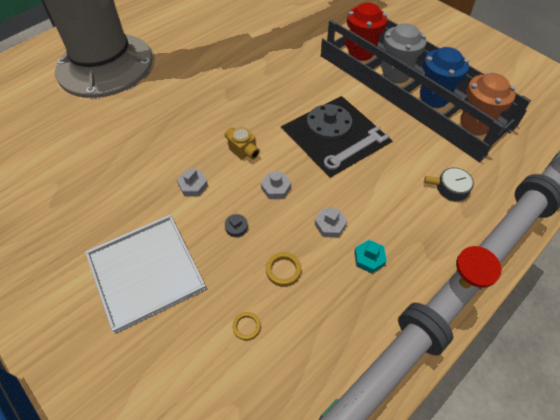

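View pics/top0.png

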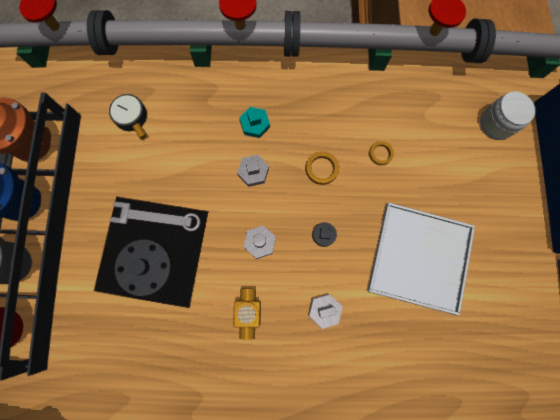

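Top view: the tray is at (422,258). The grey hexes are at (253,170), (260,241) and (325,311). The turquoise decoy is at (255,122), the large ring at (322,168), the small ring at (381,153) and the cover at (142,267). The turquoise hex is excluded by colour, so the grey one with a square head is meant. Of the rings, (322,168) is the larger. One enlarged crop will confirm this.

```bash
cat > h.py <<'E'
import numpy as np, cv2
from bench import r
def ray(n,uv):
    c=r.camera_model(n); K=np.array([[c['fx'],0,c['cx']],[0,c['fy'],c['cy']],[0,0,1.]])
    p=cv2.undistortPoints(np.float64(uv).reshape(-1,1,2),K,np.float64(c['distortion'])).reshape(-1,2)
    R=np.array(c['R']);t=np.array(c['t'])
    d=np.c_[p,np.ones(len(p))]@R; return -R.T@t,d
def cast(n,uv,z):
    o,d=ray(n,uv); return o+d*((z-o[2])/d[:,2])[:,None]
def two(uvt,uvs):
    o1,d1=ray("top",[uvt]);o2,d2=ray("scene",[uvs]);A=np.c_[d1[0],-d2[0]];s=np.linalg.lstsq(A,o2-o1,rcond=None)[0]
    a=o1+s[0]*d1[0];b=o2+s[1]*d2[0];return (a+b)/2,np.linalg.norm(a-b)
def proj(n,X):
    c=r.camera_model(n); K=np.array([[c['fx'],0,c['cx']],[0,c['fy'],c['cy']],[0,0,1.]])
    return cv2.projectPoints(np.float64(X).reshape(-1,1,3),cv2.Rodrigues(np.array(c['R']))[0],np.float64(c['t']),K,np.float64(c['distortion']))[0].reshape(-1,2)
E
python3 - <<'E'
import cv2
a=cv2.imread('pics/top0.png')[90:340,225:365];b=cv2.imread('pics/scene0.png')[120:290,165:395]
a=cv2.resize(a,None,fx=2.4,fy=2.4,interpolation=cv2.INTER_CUBIC);b=cv2.resize(b,None,fx=2,fy=2,interpolation=cv2.INTER_CUBIC)
b=cv2.copyMakeBorder(b,0,a.shape[0]-b.shape[0],0,0,cv2.BORDER_CONSTANT)
import numpy as np
cv2.imwrite('pics/crop0.png',np.hstack([a,b]))
from h import *
for n in("top","scene"):
    im=cv2.imread(f'pics/{n}0.png');h=cv2.cvtColor(im,cv2.COLOR_BGR2HSV)
    for nm,m in(("grey",(h[...,1]<60)&(h[...,2]>85)),("dark",(h[...,2]<75)&(h[...,1]<110)),("brass",(h[...,1]>185)&(h[...,0]>15)&(h[...,0]<32)&(h[...,2]>60))):
        cs,_=cv2.findContours(m.astype(np.uint8),cv2.RETR_EXTERNAL,cv2.CHAIN_APPROX_NONE)
        for c in cs:
            A=cv2.contourArea(c)
            if A<150 or A>20000:continue
            (x,y),s,ang=cv2.minAreaRect(c); W=cast(n,[[x,y]],0.009)[0]
            if -0.2<W[1]<1 and W[0]>.2: print(n,nm,round(x),round(y),int(A),np.round(s),round(ang),W.round(3))
E
```

```text
top grey 325 311 772 [34. 30.] 45 [ 0.45  -0.062  0.009]
top grey 259 242 700 [33. 29.] 45 [0.565 0.051 0.009]
top grey 155 217 876 [89. 21.] 8 [0.605 0.235 0.009]
top grey 253 169 617 [27. 31.] 79 [0.696 0.066 0.009]
top grey 125 109 692 [28. 31.] 45 [0.81  0.309 0.009]
top grey 334 20 4499 [177.  42.] 1 [ 1.009 -0.087  0.009]
top grey 142 19 5404 [ 38. 177.] 90 [1.007 0.296 0.009]
top grey 22 20 1089 [39. 45.] 90 [1.011 0.549 0.009]
top dark 324 234 383 [22. 22.] 45 [ 0.58  -0.06   0.009]
top dark 151 251 7644 [95. 98.] 11 [0.546 0.238 0.009]
top dark 133 118 169 [20. 33.] 50 [0.791 0.292 0.009]
top dark 26 236 13049 [ 74. 289.] 8 [0.566 0.465 0.009]
top dark 280 36 5429 [559.  50.] 2 [0.971 0.02  0.009]
top brass 246 314 966 [49. 25.] 90 [0.444 0.07  0.009]
top brass 322 168 789 [31. 32.] 90 [ 0.701 -0.059  0.009]
top brass 382 153 397 [22. 23.] 90 [ 0.731 -0.168  0.009]
scene grey 379 381 3731 [ 34. 135.] 43 [ 0.931 -0.085  0.009]
scene grey 451 297 1082 [31. 48.] 40 [0.929 0.103 0.009]
scene grey 484 324 13143 [190. 150.] 90 [0.993 0.103 0.009]
scene grey 331 221 582 [29. 27.] 45 [0.692 0.067 0.009]
scene grey 515 223 1878 [27. 79.] 40 [0.93  0.311 0.009]
scene grey 276 182 486 [23. 29.] 90 [0.56  0.053 0.009]
scene grey 457 180 574 [24. 30.] 90 [0.797 0.315 0.009]
scene grey 191 181 476 [23. 28.] 45 [ 0.446 -0.062  0.009]
scene grey 555 172 194 [20. 18.] 33 [0.926 0.483 0.009]
scene grey 355 148 571 [16. 70.] 59 [0.606 0.232 0.009]
scene grey 406 37 804 [26. 41.] 90 [0.444 0.614 0.009]
scene grey 514 31 3364 [62. 89.] 90 [0.623 0.864 0.009]
scene dark 425 328 1125 [55. 33.] 41 [0.931 0.029 0.009]
scene dark 451 191 236 [33. 16.] 26 [0.805 0.283 0.009]
scene dark 539 195 820 [45. 36.] 36 [0.93  0.404 0.009]
scene dark 337 134 2834 [68. 88.] 60 [0.554 0.232 0.009]
scene dark 418 81 9333 [215.  77.] 30 [0.57  0.497 0.009]
```

View pics/crop0.png

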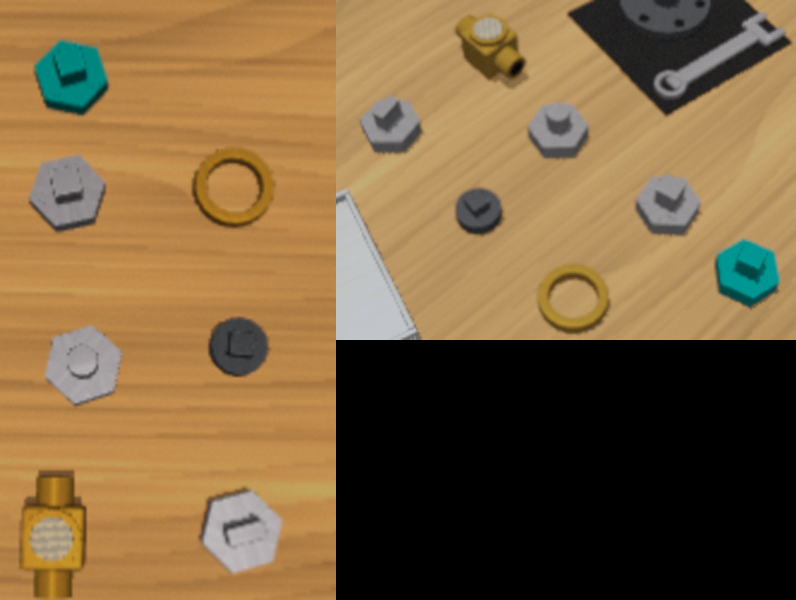

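The crop confirms four things:
- The grey square head is at top (253,170). The turquoise look-alike at (255,122) is not it.
- The round head is at (259,242).
- The tang is at (325,311).
- The large ring is at (322,168).

Next I work out exact poses.

```bash
cat >> h.py <<'E'
def cont(n,im,kind,near,rad=40):
    h=cv2.cvtColor(im,cv2.COLOR_BGR2HSV)
    m={"grey":(h[...,1]<60)&(h[...,2]>60),"brass":(h[...,1]>185)&(h[...,0]>15)&(h[...,0]<32)&(h[...,2]>60),"cov":(h[...,2]>33)&(h[...,2]<140)&(h[...,1]<110)}[kind].astype(np.uint8)
    k=np.zeros_like(m);cv2.circle(k,tuple(int(v) for v in near),rad,1,-1)
    cs,_=cv2.findContours(m*k,cv2.RETR_EXTERNAL,cv2.CHAIN_APPROX_NONE);return max(cs,key=cv2.contourArea)
def hexpose(n,im,near,z=.018,rad=40):
    c=cont(n,im,"grey",near,rad).reshape(-1,2).astype(float); P=cast(n,c,z)[:,:2]
    a=P.astype(np.float32); M=cv2.moments(a.reshape(-1,1,2)); ctr=np.array([M['m10'],M['m01']])/M['m00']
    # edges: sample by arc, edge direction histogram (6-fold)
    s=6; d=np.roll(P,-s,0)-np.roll(P,s,0); th=np.arctan2(d[:,1],d[:,0]); F=np.sum(np.linalg.norm(d,axis=1)*np.exp(6j*th))
    ang=np.degrees(np.angle(F))/6  # edge direction mod 60; normal = +90 = +30 mod 60
    return ctr,(ang+30)%60,np.sqrt(M['m00']/0.866)*1000
E
python3 - <<'E'
from h import *
T={n:cv2.imread(f'pics/{n}0.png') for n in("top","scene")}
for nm,t,s in(("square",(253,169),(331,221)),("round",(259,242),(276,182)),("tang",(325,311),(191,181))):
    for n,p in(("top",t),("scene",s)):
        c,a,w=hexpose(n,T[n],p,.014,25); print(nm,n,c.round(4),round(a,1),round(w,1))
for n,p,q in(("top",(322,168),(246,314)),("scene",(284,269),(0,0))):
    c=cont(n,T[n],"brass",p); e=cast(n,c.reshape(-1,2),.009)[:,:2];(x,rr)=cv2.minEnclosingCircle(e.astype(np.float32));print("ring",n,np.round(x,4),rr)
for n,p in(("top",(142,267)),("scene",(330,121))):
    c=cont(n,T[n],"cov",p,33); e=cast(n,c.reshape(-1,2),.015)[:,:2].astype(np.float32);print("cover",n,cv2.fitEllipse(e))
# tray rim
for n,p in(("top",(422,258)),("scene",(146,271))):
    h=cv2.cvtColor(T[n],cv2.COLOR_BGR2HSV); m=((h[...,1]<60)&(h[...,2]>60)).astype(np.uint8);k=np.zeros_like(m);cv2.circle(k,p,85 if n=="scene" else 80,1,-1);m=m*k
    cs,_=cv2.findContours(cv2.morphologyEx(m,cv2.MORPH_CLOSE,np.ones((5,5))),0,1);c=max(cs,key=cv2.contourArea)
    for z in(.0,.015):
        e=cast(n,c.reshape(-1,2),z)[:,:2].astype(np.float32);print("tray",n,z,cv2.minAreaRect(e))
from scipy.spatial.transform import Rotation as R
print(R.from_rotvec(r.get_obs()['orientation']).as_matrix().round(3))
# plug, sight for clearance
for nm,uv in(("plug",(324,234)),("sight",(246,314))): print(nm,cast("top",[uv],.01)[0].round(3))
E
```

```text
square top [0.6933 0.0657] 13.4 49.3
square scene [0.6944 0.0623] 13.2 53.8
round top [0.5648 0.0509] 19.5 48.8
round scene [0.5665 0.0476] 20.2 54.6
tang top [ 0.4508 -0.0611] 16.1 49.2
tang scene [ 0.453 -0.064] 15.9 55.1
ring top [ 0.7011 -0.058 ] 0.030634088441729546
ring scene [ 0.7214 -0.0798] 0.003511793678626418
cover top ((0.5174387097358704, 0.2491505891084671), (0.09416560083627701, 0.09443975239992142), 136.9506378173828)
cover scene ((0.5331111550331116, 0.23920543491840363), (0.12500305473804474, 0.15996718406677246), 23.57183074951172)
tray top 0.0 ((0.542932391166687, -0.23585760593414307), (0.16565129160881042, 0.1634209007024765), 75.72129821777344)
tray top 0.015 ((0.5417080521583557, -0.2298756241798401), (0.16190093755722046, 0.15972107648849487), 75.72130584716797)
tray scene 0.0 ((0.5362532138824463, -0.23324152827262878), (0.16361045837402344, 0.16990727186203003), 75.60212707519531)
tray scene 0.015 ((0.5451474189758301, -0.2344127595424652), (0.15996894240379333, 0.16612565517425537), 75.60203552246094)
[[-0.968  0.252 -0.   ]
 [ 0.252  0.968 -0.002]
 [-0.    -0.002 -1.   ]]
plug [ 0.58  -0.061  0.01 ]
sight [0.443 0.07  0.01 ]
```

```bash
python3 -m crank '[[0.13,-0.145,0.03,0.08,0.1],[0.13,-0.145,0.03,0.08,0.1],[0.13,-0.145,0.03,0.08,0.1],[0.13,-0.145,0.03,0.08,0.1],[0.13,-0.145,0.03,0.08,0.1],[0.13,-0.145,0.03,0.08,0.1],[0.13,-0.145,0.03,0.08,0.1],[0.13,-0.145,0.03,0.06,0.1]]' 40
python3 -m crank '[[0.13,-0.145,0,0,0.1],[0.13,-0.145,0,0,0.1],[0.13,-0.145,0,0,0.1],[0.13,-0.145,0,0,0.1],[0.13,-0.145,0,0,0.1],[0.13,-0.145,0,0,0.1],[0.13,-0.145,0,0,0.1],[0.13,-0.145,0,0,0.1]]'
python3 -m crank '[[0.135,-0.154,-0.05,0,0.1],[0.135,-0.154,-0.05,0,0.1],[0.135,-0.154,-0.05,0,0.1],[0.135,-0.154,-0.05,0,0.1],[0,0,-0.1,0,0.1],[0,0,-0.1,0,0.1],[0,0,0,0,0.1],[0,0,0,0,0.1]]'
python3 -c "
from h import *
from scipy.spatial.transform import Rotation as R
o=r.get_obs();m=R.from_rotvec(o['orientation']).as_matrix();print(o['clock'],o['tcp_pos'],np.degrees(np.arctan2(m[1,1],m[0,1])),o['grip_width'],o['contact_force'])"
```

```text
clock: 0.77
tcp_pos: [0.379, 0.4193, 0.2793]
orientation: [0.369, -3.119, 0.001]
contact_force: [1.2, 0.5, -0.4]
grip_width: 0.0466
gripper_force: 0.0
clock: 1.43
tcp_pos: [0.5869, 0.1875, 0.279]
orientation: [0.364, -3.12, 0.0]
contact_force: [0.6, 0.3, 0.0]
grip_width: 0.0469
gripper_force: 0.0
clock: 2.1
tcp_pos: [0.6918, 0.0677, 0.1984]
orientation: [0.364, -3.117, -0.0]
contact_force: [-0.2, -0.1, 0.1]
grip_width: 0.0469
gripper_force: 0.0
2.1 [0.69177107 0.06772183 0.19835817] 103.32180194350354 0.04690479281275575 [-0.24872592 -0.10137366  0.1384139 ]
```

```bash
python3 -m crank '[[0.01,-0.012,-0.17,0,0.1],[0,0,-0.17,0,0.1],[0,0,-0.17,0,0.1],[0,0,-0.17,0,0.1],[0,0,-0.15,0,0.1],[0,0,-0.055,0,0.1],[0,0,0,0,0.1],[0,0,0,0,-1]]' 40
python3 -m crank '[[0,0,0,0,-1],[0,0,0,0,-1],[0,0,0,0,-1],[0,0,0,0,-1],[0,0,0,0,-1],[0,0,0,0,-1]]'
python3 -m crank '[[0,0,0.05,0,-1],[0,0,0.1,0,-1],[0,0,0.15,0,-1],[0,0,0.1,0,-1]]'
```

```text
clock: 2.77
tcp_pos: [0.6959, 0.0656, 0.0244]
orientation: [-0.365, 3.119, 0.0]
contact_force: [0.2, 0.5, 0.5]
grip_width: 0.0359
gripper_force: 0.0
clock: 3.27
tcp_pos: [0.6971, 0.0655, 0.0259]
orientation: [-0.363, 3.115, 0.001]
contact_force: [0.1, -0.0, 6.7]
grip_width: 0.0187
gripper_force: 40.6
clock: 3.6
tcp_pos: [0.6951, 0.0649, 0.1055]
orientation: [-0.363, 3.119, -0.0]
contact_force: [0.0, 0.3, -2.7]
grip_width: 0.0186
gripper_force: 39.6
```

```bash
python3 -m crank '[[-0.068,-0.169,0,0.02,-1],[-0.069,-0.169,0,0.02,-1],[-0.069,-0.169,0,0.02,-1],[-0.069,-0.169,0,0,-1],[-0.069,-0.169,0,0,-1],[-0.069,-0.169,0,0,-1],[-0.069,-0.169,0,0,-1],[-0.069,-0.169,0,0,-1]]'
python3 -m crank '[[-0.068,-0.169,0,0,-1],[0,0,-0.1,0,-1],[0,0,-0.1,0,-1],[0,0,-0.08,0,-1],[0,0,-0.04,0,-1],[0,0,0,0,-1],[0,0,0,0,-1]]'
```

```text
clock: 4.27
tcp_pos: [0.5835, -0.2068, 0.1036]
orientation: [-0.437, 3.111, 0.0]
contact_force: [0.5, -1.2, -3.0]
grip_width: 0.0188
gripper_force: 39.6
clock: 4.85
tcp_pos: [0.5711, -0.2391, 0.0392]
orientation: [0.437, -3.111, -0.0]
contact_force: [0.3, -0.2, -3.8]
grip_width: 0.019
gripper_force: 39.7
```

```bash
python3 -m crank '[[0,0,-0.02,0,-1],[0,0,-0.015,0,-1],[0,0,-0.008,0,-1],[0,0,0,0,-1]]'
python3 -m crank '[[0,0,0,0,-0.5],[0,0,0,0,-0.35],[0,0,0,0,-0.35],[0,0,0.05,0,-0.35],[0,0,0.1,0,-0.35],[0,0,0.15,0,-0.2],[0,0,0.15,0,0.1],[0,0,0,0,0.1]]'
```

```text
clock: 5.18
tcp_pos: [0.5715, -0.2392, 0.0309]
orientation: [-0.437, 3.11, -0.0]
contact_force: [-0.1, 0.2, -0.2]
grip_width: 0.0186
gripper_force: 40.2
clock: 5.85
tcp_pos: [0.5748, -0.2409, 0.127]
orientation: [-0.435, 3.102, -0.007]
contact_force: [1.5, -0.9, -0.1]
grip_width: 0.0469
gripper_force: 0.0
```

```bash
python3 -m crank '[[-0.03,0.18,0,0.04,0.1],[0,0.18,0,0.038,0.1],[0,0.18,0,0,0.1],[0,0.18,0,0,0.1],[0,0.18,0,0,0.1],[0,0.18,0,0,0.1],[0,0.18,0,0,0.1],[0,0.18,0,0,0.1]]'
python3 -m crank '[[0,0,-0.1,0,0.1],[0,0,0,0,0.1],[0,0,0,0,0.1]]'
python3 - <<'E'
from h import *
im=r.grab_frame("top");cv2.imwrite('pics/top1.png',im)
print(r.get_obs()['tcp_pos'])
c=proj("top",[[.571,-.239,.02]])[0];print(c)
E
```

```text
clock: 6.52
tcp_pos: [0.5652, 0.0505, 0.1211]
orientation: [-0.532, 3.095, -0.0]
contact_force: [-0.4, -0.3, 0.8]
grip_width: 0.0467
gripper_force: 0.0
clock: 6.77
tcp_pos: [0.5645, 0.0486, 0.1002]
orientation: [0.533, -3.095, 0.001]
contact_force: [-0.2, -0.3, -0.2]
grip_width: 0.0472
gripper_force: 0.0
[0.56515697 0.04770886 0.10076039]
[427.66656664 240.06149768]
```

View pics/top1.png

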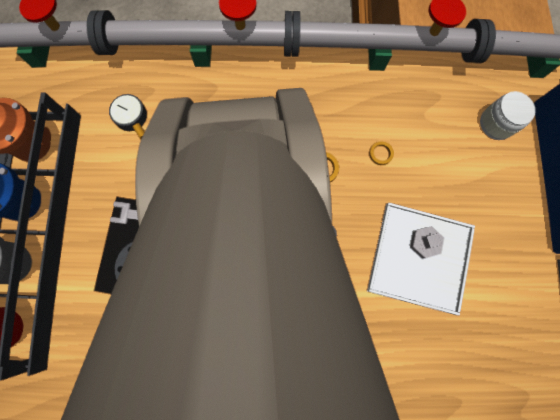

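Square rest stands upright in the tray at pixel (428,241). Grasping the round one.

```bash
python3 -m crank '[[0,0.01,-0.15,0,0.1],[0,0,-0.15,0,0.1],[0,0,-0.07,0,0.1],[0,0,0,0,-1],[0,0,0,0,-1],[0,0,0,0,-1],[0,0,0,0,-1],[0,0,0,0,-1]]'
python3 -m crank '[[0,0,0,0,-1],[0,0,0,0,-1]]'
python3 -m crank '[[0,0,0.05,0,-1],[0,0,0.15,0,-1],[0,0,0.15,0,-1],[0,0,0.05,0,-1],[0,0,0,0,-1]]'
python3 - <<'E'
from h import *
im=r.grab_frame("top")
h=cv2.cvtColor(im,cv2.COLOR_BGR2HSV); m=(h[...,2]<175).astype(np.uint8);k=np.zeros_like(m);cv2.circle(k,(428,241),25,1,-1)
cs,_=cv2.findContours(m*k,0,1);c=max(cs,key=cv2.contourArea);print(cv2.contourArea(c),cv2.minAreaRect(c))
P=cast("top",c.reshape(-1,2).astype(float),.018)[:,:2];M=cv2.moments(P.astype(np.float32).reshape(-1,1,2));print(M['m10']/M['m00'],M['m01']/M['m00'],np.sqrt(M['m00']/.866))
s=5;d=np.roll(P,-s,0)-np.roll(P,s,0);th=np.arctan2(d[:,1],d[:,0]);print((np.degrees(np.angle(np.sum(np.linalg.norm(d,axis=1)*np.exp(6j*th))))/6+30)%60)
E
```

```text
clock: 7.48
tcp_pos: [0.5657, 0.0506, 0.0273]
orientation: [-0.531, 3.095, -0.0]
contact_force: [0.3, -0.1, -3.9]
grip_width: 0.0202
gripper_force: 39.2
clock: 7.65
tcp_pos: [0.5656, 0.0508, 0.0271]
orientation: [-0.532, 3.095, -0.0]
contact_force: [-1.3, -1.2, 2.0]
grip_width: 0.0201
gripper_force: 39.7
clock: 8.07
tcp_pos: [0.5673, 0.0512, 0.1093]
orientation: [-0.531, 3.09, 0.0]
contact_force: [0.6, 0.4, -4.0]
grip_width: 0.0201
gripper_force: 39.9
546.0 ((424.50006103515625, 241.50003051757812), (32.52690887451172, 29.698484420776367), 45.0)
0.5705967565448951 -0.23263735207471234 0.04401537056745219
12.9728597407369
```

```bash
python3 -m crank '[[-0.026,-0.169,0,-0.04,-1],[-0.026,-0.169,0,-0.038,-1],[-0.026,-0.169,0,0,-1],[-0.026,-0.169,0,0,-1],[-0.026,-0.169,0,0,-1],[-0.026,-0.169,0,0,-1],[-0.026,-0.169,0,0,-1],[-0.026,-0.169,0,0,-1]]'
python3 -m crank '[[-0.026,-0.169,0,0,-1],[0,0,-0.1,0,-1],[0,0,-0.1,0,-1],[0,0,-0.1,0,-1],[0,0,-0.03,0,-1],[0,0,0,0,-1],[0,0,0,0,-1]]'
```

```text
clock: 8.78
tcp_pos: [0.5215, -0.2205, 0.104]
orientation: [0.437, -3.108, -0.002]
contact_force: [0.7, -0.2, -3.8]
grip_width: 0.0199
gripper_force: 39.9
clock: 9.37
tcp_pos: [0.5177, -0.2529, 0.0394]
orientation: [0.438, -3.109, -0.001]
contact_force: [0.4, -0.2, -3.0]
grip_width: 0.0198
gripper_force: 39.9
```

```bash
python3 -m crank '[[0,0,-0.02,0,-1],[0,0,-0.015,0,-1],[0,0,0,0,-1],[0,0,0,0,-0.5],[0,0,0,0,-0.35],[0,0,0,0,-0.35],[0,0,0.05,0,-0.35],[0,0,0.15,0,-0.35]]'
python3 -m crank '[[0,0,0.15,-0.15,-0.2],[0,0.05,0.05,-0.15,0],[0,0.15,0,-0.15,0.2],[0,0.15,0,-0.15,0.5],[0,0.15,0,-0.15,0.9],[0,0.15,0,-0.15,0.9],[0,0.15,0,-0.15,0.9],[0,0.1,0,-0.15,0.9]]'
python3 -m crank '[[0,0,0,-0.15,0.9],[0,0,0,-0.15,0.9],[0,0,0,-0.15,0.9],[0,0,0,-0.15,0.9],[0,0,0,-0.15,0.9],[0,0,0,-0.05,0.9]]'
python3 - <<'E'
from h import *
a=r.grab_frame("top");b=r.grab_frame("scene")
cv2.imwrite('pics/t2.png',a);cv2.imwrite('pics/s2.png',b)
A=cv2.resize(a[195:320,360:485],None,fx=3.2,fy=3.2,interpolation=cv2.INTER_CUBIC);B=cv2.resize(b[205:330,80:205],None,fx=3.2,fy=3.2,interpolation=cv2.INTER_CUBIC)
cv2.imwrite('pics/c2.png',np.hstack([A,B]))
E
```

```text
clock: 10.03
tcp_pos: [0.516, -0.2523, 0.0712]
orientation: [0.437, -3.105, -0.005]
contact_force: [0.1, -0.1, 0.2]
grip_width: 0.0278
gripper_force: 0.0
clock: 10.7
tcp_pos: [0.5187, -0.07, 0.1142]
orientation: [1.027, 2.968, 0.003]
contact_force: [0.2, 0.4, -0.8]
grip_width: 0.081
gripper_force: 0.0
clock: 11.2
tcp_pos: [0.5188, -0.073, 0.1142]
orientation: [1.897, 2.503, 0.002]
contact_force: [-1.0, -0.2, -0.5]
grip_width: 0.0813
gripper_force: 0.0
```

View pics/c2.png

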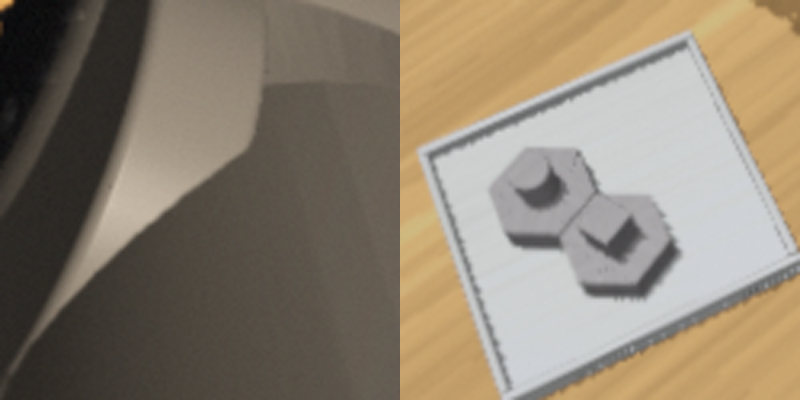

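Scene crop: the round (535,180) and square (610,240) rests are flat to flat with a thin seam. The tray's upper-right half is free for the tang. Squeezing the pair along 16°.

```bash
python3 -m crank '[[0.026,-0.175,0,0,1],[0.025,-0.175,0,0,1],[0.025,-0.175,0,0,1],[0.025,-0.175,0,0,1],[0.025,-0.165,0,0,1],[0,0,-0.15,0,1],[0,0,-0.15,0,1],[0,0,-0.05,0,1]]' 20
python3 -m crank '[[0,0,-0.05,0,1],[0,0,-0.03,0,1],[0,0,0,0,1]]'
```

```text
clock: 11.97
tcp_pos: [0.5417, -0.2459, 0.0405]
orientation: [-1.887, -2.506, 0.001]
contact_force: [-0.8, 1.8, -0.4]
grip_width: 0.0853
gripper_force: 0.0
clock: 12.22
tcp_pos: [0.5435, -0.2458, 0.027]
orientation: [-1.889, -2.51, -0.0]
contact_force: [0.4, 0.5, -0.2]
grip_width: 0.0851
gripper_force: 0.0
```

```bash
python3 -m crank '[[0,0,0,0,0.5],[0,0,0,0,0.5],[0,0,0,0,0.5],[0,0,0,0,0.5],[0,0,0,0,0.5],[0,0,0,0,0.5],[0,0,0,0,0.5],[0,0,0,0,0.5]]' 20
python3 -m crank '[[0,0,0,0,1],[0,0,0,0,1],[0,0,0,0,1],[0,0,0.05,0,1],[0,0,0.15,0,1],[0,0,0.15,0,1],[0,0,0.1,0,1]]'
```

```text
clock: 12.88
tcp_pos: [0.5443, -0.2467, 0.0298]
orientation: [1.889, 2.508, 0.002]
contact_force: [-4.9, 1.4, 13.5]
grip_width: 0.0685
gripper_force: 19.0
clock: 13.47
tcp_pos: [0.5441, -0.2471, 0.1201]
orientation: [1.89, 2.507, 0.001]
contact_force: [0.3, -0.0, 0.6]
grip_width: 0.0851
gripper_force: 0.0
```

```bash
python3 -m crank '[[-0.078,0.154,0,0,0.1],[-0.078,0.154,0,0,0.1],[-0.078,0.154,0,0,0.1],[-0.077,0.154,0,0,0.1],[-0.077,0.154,0,0,0.1],[-0.077,0.154,0,0,0.1],[0,0,-0.1,0,0.1],[0,0,0,0,0.1]]' 40
python3 -m crank '[[0,0,-0.15,0,0.1],[0,0,-0.15,0,0.1],[0,0,-0.06,0,0.1],[0,0,0,0,-1],[0,0,0,0,-1],[0,0,0,0,-1],[0,0,0,0,-1],[0,0,0,0,-1]]'
python3 -m crank '[[0,0,0,0,-1],[0,0,0,0,-1],[0,0,0,0,-1]]'
```

```text
clock: 14.13
tcp_pos: [0.4489, -0.0586, 0.0961]
orientation: [-1.882, -2.512, 0.001]
contact_force: [0.3, -0.7, -0.8]
grip_width: 0.0469
gripper_force: 0.0
clock: 14.8
tcp_pos: [0.4516, -0.0623, 0.0264]
orientation: [1.89, 2.506, 0.002]
contact_force: [-0.8, -2.9, 5.5]
grip_width: 0.0108
gripper_force: 42.4
clock: 15.05
tcp_pos: [0.4515, -0.0623, 0.0264]
orientation: [1.89, 2.506, 0.002]
contact_force: [-0.7, -2.7, 7.1]
grip_width: 0.0108
gripper_force: 42.6
```

```bash
python3 -m crank '[[0,0,0.05,0,-1],[0,0,0.15,0,-1],[0,0,0.15,0,-1],[0,0,0.05,0,-1],[0.097,-0.166,0,0,-1],[0.097,-0.166,0,0,-1],[0.097,-0.166,0,0,-1],[0.097,-0.166,0,0,-1]]'
python3 -m crank '[[0,0,-0.1,0,-1],[0,0,-0.1,0,-1],[0,0,-0.1,0,-1],[0,0,-0.03,0,-1],[0,0,0,0,-1],[0,0,0,0,-1]]'
python3 - <<'E'
from h import *
b=r.grab_frame("scene");cv2.imwrite('pics/s3.png',cv2.resize(b[195:335,70:260],None,fx=4,fy=4,interpolation=cv2.INTER_CUBIC))
E
```

```text
clock: 15.72
tcp_pos: [0.5287, -0.1946, 0.1053]
orientation: [-1.888, -2.51, -0.001]
contact_force: [0.2, 0.4, -4.0]
grip_width: 0.0111
gripper_force: 41.2
clock: 16.22
tcp_pos: [0.528, -0.1941, 0.0395]
orientation: [-1.89, -2.509, 0.0]
contact_force: [0.5, -0.5, -2.0]
grip_width: 0.0111
gripper_force: 41.2
```

View pics/s3.png

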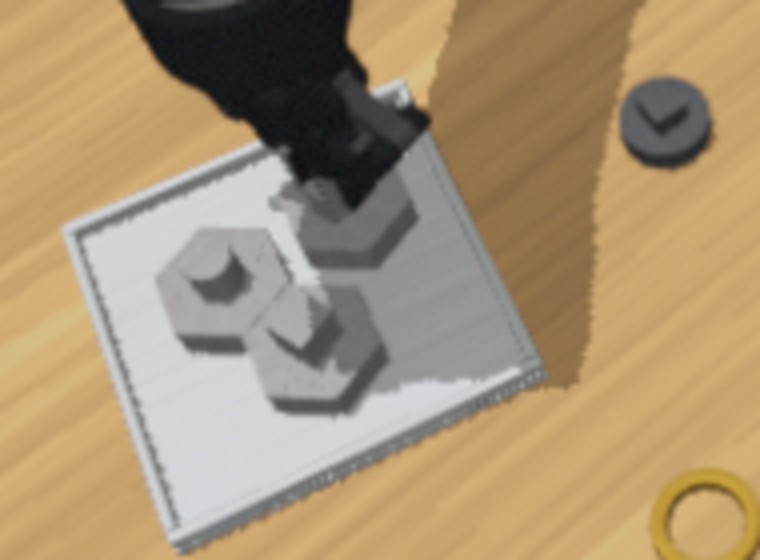

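The tang hangs at (355,215), clear of the pair with its flats parallel. Lower it and slide it in.

```bash
python3 -m crank '[[0,0,-0.02,0,-1],[0,0,-0.02,0,-1],[0,0,0,0,-1],[0.005,-0.016,0,0,-1],[0.005,-0.016,0,0,-1],[0.004,-0.015,0,0,-1],[0,0,0,0,-1]]'
python3 -m crank '[[0.005,-0.016,0,0,-1],[0,0,0,0,-1],[0,0,0,0,-1]]'
```

```text
clock: 16.85
tcp_pos: [0.5313, -0.205, 0.0315]
orientation: [1.891, 2.507, -0.0]
contact_force: [0.0, -0.9, 1.3]
grip_width: 0.011
gripper_force: 41.8
clock: 17.1
tcp_pos: [0.5318, -0.2061, 0.0315]
orientation: [-1.89, -2.508, -0.002]
contact_force: [-1.4, 4.5, 6.0]
grip_width: 0.0107
gripper_force: 42.4
```

```bash
python3 -m crank '[[0.003,-0.01,0,0,-1],[0,0,0,0,-1],[0,0,0,0,-1]]'
python3 -m crank '[[0,0,0,0,-0.5],[0,0,0,0,-0.4],[0,0,0,0,-0.4],[0,0,0.05,0,-0.4],[0,0,0.15,0,-0.4],[0,0,0.15,0,0.2],[0,0,0.1,0,0.8],[0,0,0,0,1]]'
python3 -m crank '[[0.055,-0.19,0,0,1],[0,0,0,0,1],[0,0,0,0,1]]' 20
python3 -c "
from h import *
print(r.get_obs()['tcp_pos'])
b=r.grab_frame('scene');cv2.imwrite('pics/s4.png',cv2.resize(b[205:330,80:230],None,fx=4,fy=4,interpolation=cv2.INTER_CUBIC))"
```

```text
clock: 17.35
tcp_pos: [0.5323, -0.2073, 0.0315]
orientation: [-1.888, -2.508, -0.003]
contact_force: [-2.5, 6.6, 8.0]
grip_width: 0.0107
gripper_force: 42.6
clock: 18.02
tcp_pos: [0.535, -0.2108, 0.126]
orientation: [1.888, 2.502, 0.004]
contact_force: [0.1, -1.1, 0.2]
grip_width: 0.061
gripper_force: 0.0
clock: 18.27
tcp_pos: [0.5432, -0.2494, 0.1216]
orientation: [1.894, 2.505, -0.002]
contact_force: [-0.7, -0.5, 0.2]
grip_width: 0.0852
gripper_force: 0.0
[ 0.54316245 -0.24939201  0.12158997]
```

View pics/s4.png

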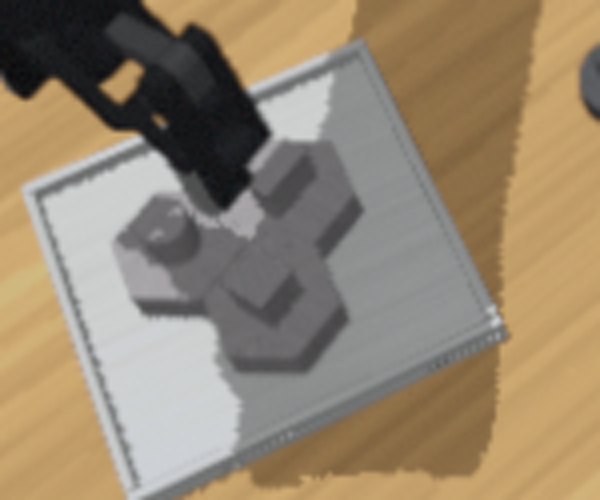

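The three rests are nested in a triangle: round (165,240), square (270,290), tang (300,190). A final pair squeeze closes the seams.

```bash
python3 -m crank '[[0.008,0,-0.15,0,1],[0,0,-0.15,0,1],[0,0,-0.1,0,1],[0,0,-0.05,0,1],[0,0,0,0,1],[0,0,0,0,0.5],[0,0,0,0,0.5],[0,0,0,0,0.5]]' 20
python3 -m crank '[[0,0,0,0,0.5],[0,0,0,0,0.5],[0,0,0,0,0.5],[0,0,0,0,0.5]]'
python3 -m crank '[[0,0,0,0,1],[0,0,0,0,1],[0,0,0,0,1],[0,0,0.05,0,1],[0,0,0.15,0,1],[0,0,0.15,0,1],[0,0,0.15,0,1],[0,0,0.15,0,1]]'
python3 -m crank '[[0,0.2,0,0,0.1],[0,0.2,0,0,0.1],[0,0.2,0,0,0.1],[0,0.2,0,0,0.1],[0,0.2,0,0,0.1],[0,0.2,0,0,0.1],[0,0.2,0,0,0.1],[0,0.2,0,0,0.1]]'
python3 -m crank '[[0,0.2,0,0,0.1],[0,0.2,0,0,0.1],[0,0,0,0,0.1],[0,0,0,0,0.1]]'
python3 - <<'E'
from h import *
a=r.grab_frame("top");b=r.grab_frame("scene")
cv2.imwrite('pics/t5.png',a);cv2.imwrite('pics/s5.png',b);print(r.get_obs()['tcp_pos'])
A=cv2.resize(a[200:320,362:482],None,fx=3.3,fy=3.3,interpolation=cv2.INTER_CUBIC);B=cv2.resize(b[210:330,80:200],None,fx=3.3,fy=3.3,interpolation=cv2.INTER_CUBIC)
cv2.imwrite('pics/c5.png',np.hstack([A,B]))
E
```

```text
clock: 18.98
tcp_pos: [0.546, -0.2474, 0.034]
orientation: [1.89, 2.507, 0.002]
contact_force: [-5.0, 3.8, 16.1]
grip_width: 0.0677
gripper_force: 18.4
clock: 19.32
tcp_pos: [0.5462, -0.2475, 0.0346]
orientation: [1.89, 2.507, 0.003]
contact_force: [-5.1, 4.0, 16.5]
grip_width: 0.0672
gripper_force: 18.4
clock: 19.98
tcp_pos: [0.5448, -0.2471, 0.1632]
orientation: [1.891, 2.509, -0.0]
contact_force: [0.4, 0.2, -0.3]
grip_width: 0.0856
gripper_force: 0.0
clock: 20.65
tcp_pos: [0.5448, 0.0749, 0.1621]
orientation: [1.891, 2.508, 0.001]
contact_force: [1.2, -0.4, -0.2]
grip_width: 0.0472
gripper_force: 0.0
clock: 20.98
tcp_pos: [0.5448, 0.1564, 0.1615]
orientation: [-1.883, -2.514, -0.001]
contact_force: [-0.1, -1.3, -0.2]
grip_width: 0.0469
gripper_force: 0.0
[0.54511817 0.15221694 0.16161945]
```

View pics/c5.png

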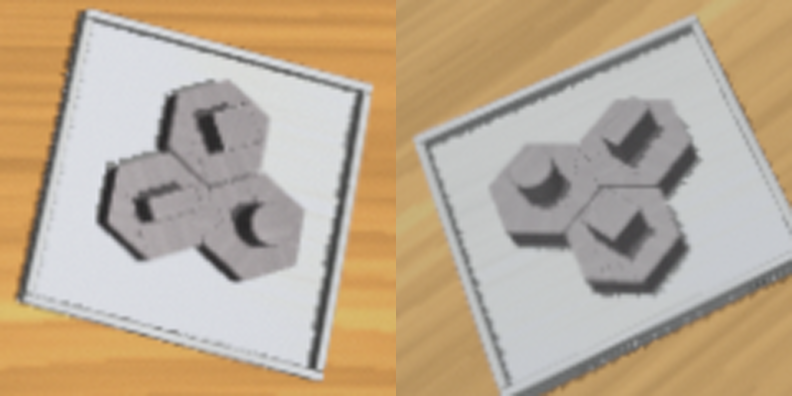

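Both views show a tight triangle; the tang–square seam (scene crop, 625,187) is a bit darker. Checking it enlarged.

```bash
python3 - <<'E'
from h import *
a=cv2.imread('pics/t5.png');b=cv2.imread('pics/s5.png')
A=cv2.resize(a[222:287,390:456],(400,394),interpolation=cv2.INTER_CUBIC);B=cv2.resize(b[236:302,106:172],(400,394),interpolation=cv2.INTER_CUBIC)
cv2.imwrite('pics/c6.png',cv2.convertScaleAbs(np.hstack([A,B]),alpha=1.5,beta=-70))
E
```

```text
(no output)
```

View pics/c6.png

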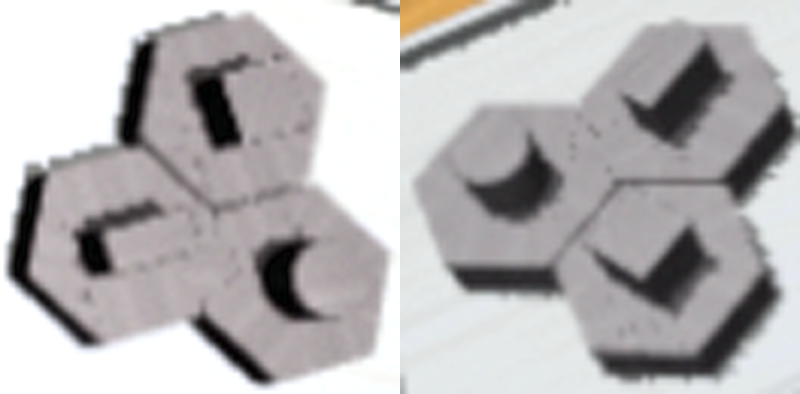

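The square–tang seam is dark at (665,182) and the square–round seam partly dark at (585,215), so a fraction of a mm is still open. The 20 N head squeeze read 67 mm instead of about 70, so it tilted the heads inward and they relaxed apart. I will re-nest the tang, then squeeze by position with little force.

```bash
python3 - <<'E'
from h import *
p=np.array([[275,100],[335,280],[155,243]])/[400/66,394/65]+[390,222]
W=cast("top",p,.045)[:,:2];print(W.round(4))
for i,j in((0,1),(0,2),(1,2)):
    d=W[j]-W[i];print(np.linalg.norm(d),np.degrees(np.arctan2(d[1],d[0])))
print(r.get_obs()['tcp_pos'])
E
```

```text
[[ 0.5706 -0.2419]
 [ 0.5218 -0.2556]
 [ 0.5313 -0.2062]]
0.05069372001199127 -164.3424434281199
0.05306757880116743 137.75645897056944
0.050269066278667715 79.07525581191274
[0.54511817 0.15221694 0.16161945]
```

```bash
python3 -m crank '[[-0.056,-0.198,0,0,-0.4],[0,-0.199,0,0,-0.4],[0,-0.199,0,0,-0.4],[0,-0.199,0,0,-0.4],[0,-0.199,0,0,-0.4],[0,-0.199,0,0,-0.4],[0,-0.199,0,0,-0.4],[0,-0.199,0,0,-0.4]]' 40
python3 -m crank '[[0,-0.199,0,0,-0.4],[0,0,-0.2,0,-0.4],[0,0,-0.2,0,-0.4],[0,0,-0.15,0,-0.4],[0,0,-0.05,0,-0.4],[0,0,0,0,-0.4],[0,0,0,0,-0.4]]'
python3 -m crank '[[0,0,-0.038,0,-0.4],[0,0,0,0,-0.4],[0,0,0,0,-1],[0,0,0,0,-1],[0,0,0,0,-1],[0,0,0,0,-1]]'
```

```text
clock: 21.75
tcp_pos: [0.5325, -0.1692, 0.1617]
orientation: [1.895, 2.505, 0.0]
contact_force: [0.2, 0.1, 0.1]
grip_width: 0.0257
gripper_force: 0.0
clock: 22.33
tcp_pos: [0.5338, -0.2064, 0.0422]
orientation: [1.893, 2.507, -0.001]
contact_force: [0.5, -0.4, 0.3]
grip_width: 0.0254
gripper_force: 0.0
clock: 22.83
tcp_pos: [0.5345, -0.205, 0.0347]
orientation: [1.89, 2.508, 0.001]
contact_force: [-0.7, 0.2, 7.6]
grip_width: 0.0104
gripper_force: 41.1
```

```bash
python3 -m crank '[[0.003,-0.01,0,0,-1],[0.003,-0.01,0,0,-1],[0,0,0,0,-1],[0,0,0,0,-1]]'
python3 -m crank '[[0.003,-0.01,0,0,-1],[0,0,0,0,-1],[0,0,0,0,-1]]'
```

```text
clock: 23.17
tcp_pos: [0.5347, -0.2056, 0.0347]
orientation: [-1.885, -2.507, -0.006]
contact_force: [-5.9, 9.7, 16.8]
grip_width: 0.0109
gripper_force: 42.4
clock: 23.42
tcp_pos: [0.5354, -0.207, 0.0347]
orientation: [-1.885, -2.507, -0.007]
contact_force: [-5.7, 11.0, 18.2]
grip_width: 0.0107
gripper_force: 42.5
```

```bash
python3 -m crank '[[0,0,0,0,-0.5],[0,0,0,0,-0.4],[0,0,0,0,-0.4],[0,0,0.05,0,-0.4],[0,0,0.15,0,-0.4],[0,0,0.15,0,0.2],[0,0,0.05,0,0.8],[0,0,0,0,1]]'
python3 -m crank '[[0.058,-0.19,0,0,1],[0,0,0,0,1],[0,0,0,0,1],[0,0,0,0,1]]' 20
python3 -c "
from h import *
print(r.get_obs()['tcp_pos'])"
```

```text
clock: 24.08
tcp_pos: [0.5376, -0.2122, 0.1169]
orientation: [1.888, 2.504, 0.003]
contact_force: [-0.0, -1.0, -0.4]
grip_width: 0.0615
gripper_force: 0.0
clock: 24.42
tcp_pos: [0.5465, -0.2487, 0.1127]
orientation: [-1.891, -2.507, 0.001]
contact_force: [-0.3, 0.0, 0.1]
grip_width: 0.0853
gripper_force: 0.0
[ 0.54651951 -0.24873446  0.1126902 ]
```

```bash
python3 -m crank '[[0,0,-0.15,0,1],[0,0,-0.15,0,1],[0,0,-0.07,0,1],[0,0,-0.008,0,0.8],[0,0,0,0,0.72],[0,0,0,0,0.72],[0,0,0,0,0.7],[0,0,0,0,0.7]]' 20
python3 -m crank '[[0,0,0,0,0.69],[0,0,0,0,0.68],[0,0,0,0,0.68]]'
python3 -m crank '[[0,0,0,0,0.67],[0,0,0,0,0.67]]'
python3 -m crank '[[0,0,0,0,0.66],[0,0,0,0,0.66]]'
```

```text
clock: 25.08
tcp_pos: [0.5482, -0.2493, 0.0394]
orientation: [1.889, 2.507, 0.001]
contact_force: [0.2, -0.5, 0.5]
grip_width: 0.0726
gripper_force: 0.0
clock: 25.33
tcp_pos: [0.5475, -0.2489, 0.0384]
orientation: [1.89, 2.509, 0.001]
contact_force: [-0.8, -0.3, -0.9]
grip_width: 0.0718
gripper_force: 0.0
clock: 25.5
tcp_pos: [0.5473, -0.2489, 0.038]
orientation: [1.891, 2.509, 0.0]
contact_force: [-0.5, -0.3, 0.5]
grip_width: 0.0714
gripper_force: 0.0
clock: 25.67
tcp_pos: [0.5472, -0.2489, 0.038]
orientation: [-1.891, -2.509, 0.0]
contact_force: [-1.1, 0.2, -0.1]
grip_width: 0.0706
gripper_force: 0.0
```

```bash
for i in 1; do python3 -m crank '[[0,0,0,0,0.65],[0,0,0,0,0.65]]'; python3 -m crank '[[0,0,0,0,0.64],[0,0,0,0,0.64]]'; python3 -m crank '[[0,0,0,0,0.63],[0,0,0,0,0.63]]'; done | grep -E "contact|grip"
```

```text
contact_force: [0.2, 0.1, 0.7]
grip_width: 0.0706
gripper_force: 0.0
contact_force: [0.6, -0.2, 1.0]
grip_width: 0.0701
gripper_force: 0.0
contact_force: [-0.7, 0.2, 0.3]
grip_width: 0.0698
gripper_force: 0.0
```

```bash
for i in 1; do python3 -m crank '[[0,0,0,0,0.62],[0,0,0,0,0.62]]'; python3 -m crank '[[0,0,0,0,0.615],[0,0,0,0,0.615]]'; python3 -m crank '[[0,0,0,0,0.61],[0,0,0,0,0.61]]';  done | grep -E "contact|grip"
```

```text
contact_force: [0.1, -0.3, 0.4]
grip_width: 0.0689
gripper_force: 0.0
contact_force: [0.4, -0.1, 0.0]
grip_width: 0.0689
gripper_force: 0.0
contact_force: [-0.2, 0.5, 1.2]
grip_width: 0.0688
gripper_force: 0.0
```

```bash
for i in 1; do python3 -m crank '[[0,0,0,0,0.605],[0,0,0,0,0.605]]'; python3 -m crank '[[0,0,0,0,0.60],[0,0,0,0,0.60]]'; python3 -m crank '[[0,0,0,0,0.595],[0,0,0,0,0.595]]';python3 -m crank '[[0,0,0,0,0.59],[0,0,0,0,0.59]]';   done | grep -E "contact|grip"
python3 -c "
from h import *
b=r.grab_frame('scene');cv2.imwrite('pics/s7.png',cv2.resize(b[200:325,80:230],None,fx=4,fy=4,interpolation=cv2.INTER_CUBIC))"
```

```text
contact_force: [0.5, 0.6, 0.3]
grip_width: 0.0686
gripper_force: 0.0
contact_force: [-0.3, 0.2, 0.3]
grip_width: 0.0681
gripper_force: 0.0
contact_force: [0.5, -0.7, 0.5]
grip_width: 0.0679
gripper_force: 0.1
contact_force: [0.1, 0.2, 0.5]
grip_width: 0.0678
gripper_force: 0.4
```

View pics/s7.png

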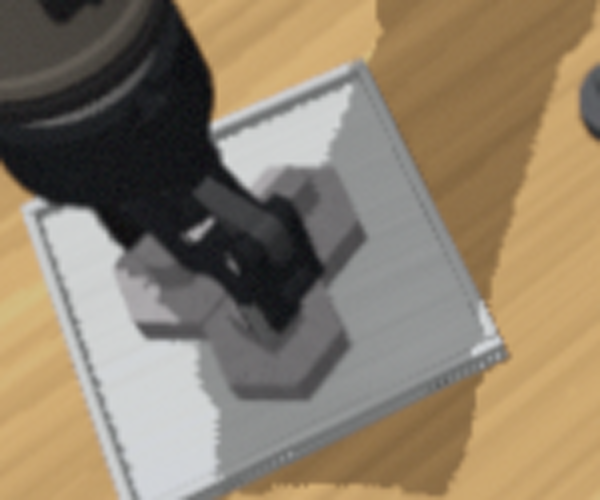

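Fingers straddle the two heads and first touch is at 67.8 mm. Continuing in fine steps up to a few N.

```bash
for i in 1; do python3 -m crank '[[0,0,0,0,0.585],[0,0,0,0,0.585]]'; python3 -m crank '[[0,0,0,0,0.58],[0,0,0,0,0.58]]'; python3 -m crank '[[0,0,0,0,0.575],[0,0,0,0,0.575]]';python3 -m crank '[[0,0,0,0,0.57],[0,0,0,0,0.57]]';   done | grep -E "contact|grip"
```

```text
contact_force: [0.0, 0.9, 1.2]
grip_width: 0.0675
gripper_force: 0.9
contact_force: [0.0, 1.3, 2.5]
grip_width: 0.0672
gripper_force: 1.4
contact_force: [-0.2, 0.6, 3.6]
grip_width: 0.0674
gripper_force: 2.1
contact_force: [-1.7, 0.6, 5.1]
grip_width: 0.0671
gripper_force: 2.6
```

```bash
python3 -m crank '[[0,0,0,0,0.56],[0,0,0,0,0.55],[0,0,0,0,0.55]]'
python3 -m crank '[[0,0,0,0,1],[0,0,0,0,1],[0,0,0,0,1],[0,0,0.05,0,1],[0,0,0.15,0,1],[0,0,0.15,0,1],[0,0,0.15,0,1],[0,0,0.12,0,1]]'
python3 -m crank '[[0,0.2,0,0,1],[0,0.2,0,0,1],[0,0.2,0,0,1],[0,0.2,0,0,1],[0,0.2,0,0,1],[0,0.2,0,0,1],[0,0.2,0,0,1],[0,0.2,0,0,1]]'
python3 -m crank '[[0,0.2,0,0,0.1],[0,0.2,0,0,0.1],[0,0,0,0,0.1],[0,0,0,0,0.1]]'
python3 - <<'E'
from h import *
a=r.grab_frame("top");b=r.grab_frame("scene")
cv2.imwrite('pics/t8.png',a);cv2.imwrite('pics/s8.png',b);print(r.get_obs()['tcp_pos'])
A=cv2.resize(a[222:287,390:456],(400,394),interpolation=cv2.INTER_CUBIC);B=cv2.resize(b[236:302,106:172],(400,394),interpolation=cv2.INTER_CUBIC)
cv2.imwrite('pics/c8.png',cv2.convertScaleAbs(np.hstack([A,B]),alpha=1.5,beta=-70))
E
```

```text
clock: 28.3
tcp_pos: [0.5475, -0.2491, 0.0384]
orientation: [1.89, 2.509, 0.0]
contact_force: [-0.3, 1.3, 7.2]
grip_width: 0.0661
gripper_force: 3.5
clock: 28.97
tcp_pos: [0.5474, -0.2495, 0.1646]
orientation: [1.891, 2.507, 0.0]
contact_force: [0.9, -0.0, 0.5]
grip_width: 0.0857
gripper_force: 0.0
clock: 29.63
tcp_pos: [0.5469, 0.0729, 0.1627]
orientation: [1.891, 2.508, 0.001]
contact_force: [1.6, -0.2, 0.6]
grip_width: 0.0855
gripper_force: 0.0
clock: 29.97
tcp_pos: [0.5469, 0.1544, 0.1622]
orientation: [-1.883, -2.514, -0.001]
contact_force: [0.5, -1.8, -0.3]
grip_width: 0.0471
gripper_force: 0.0
[0.54724075 0.15016913 0.16232826]
```

View pics/c8.png

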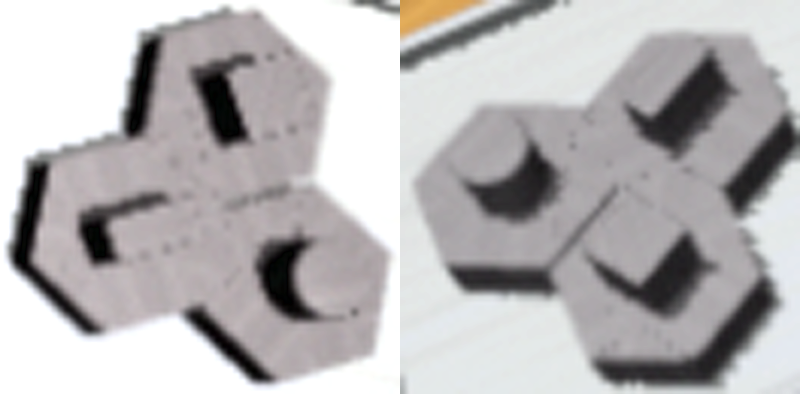

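Tang–square and tang–round seams have vanished. Square–round shows a thin line at (585,220). Quantifying the gap from its darkness.

```bash
python3 - <<'E'
from h import *
from scipy.ndimage import map_coordinates as mc
def run(n,f,y0,x0,p,q,box):
    g=cv2.cvtColor(cv2.imread(f),cv2.COLOR_BGR2GRAY).astype(float)
    p=np.array(p)/box+[x0,y0];q=np.array(q)/box+[x0,y0]
    W=cast(n,[p,q],.023);d=(W[1]-W[0]);L=np.linalg.norm(d);d/=L;nn=np.array([-d[1],d[0],0])
    s=np.arange(-6,6.01,.5)
    for k in (.2,.4,.6,.8):
        P=proj(n,[W[0]+d*L*k+nn*x/1000 for x in s]);v=mc(g,[P[:,1],P[:,0]],order=1);b=np.median(np.r_[v[:6],v[-6:]])
        print(n,k,round(b),round(v.min()),"gap mm if black(45):",round(np.clip(b-v,0,None)[5:-5].sum()*.5/(b-45),2))
bt=np.array([400/66,394/65]);bs=np.array([400/66,394/66])
run("scene",'pics/s8.png',236,106,(560,262-0),(620,188),bs) if 0 else run("scene",'pics/s8.png',236,106,(158,260),(217,188),bs)
run("top",'pics/t8.png',222,390,(222,208),(300,185),bt)
E
```

```text
scene 0.2 147 130 gap mm if black(45): 0.38
scene 0.4 158 126 gap mm if black(45): 0.92
scene 0.6 159 129 gap mm if black(45): 0.95
scene 0.8 158 127 gap mm if black(45): 1.04
top 0.2 161 139 gap mm if black(45): 0.6
top 0.4 165 142 gap mm if black(45): 0.72
top 0.6 158 132 gap mm if black(45): 0.82
top 0.8 158 137 gap mm if black(45): 0.54
```

```bash
python3 -m crank '[[0.034,-0.19,0,0.15,-1],[0.034,-0.19,0,0.15,-1],[0.034,-0.19,0,0.15,-1],[0.034,-0.19,0,0.15,-1],[0.034,-0.19,0,0.15,-1],[0.034,-0.19,0,0.15,-1],[0.034,-0.19,0,0.15,-1],[0.034,-0.19,0,0.15,-1]]'
python3 -m crank '[[0.034,-0.19,0,0.15,-1],[0.032,-0.19,0,0.15,-1],[0,0,-0.1,0.15,-1],[0,0,-0.1,0.15,-1],[0,0,-0.1,0.15,-1],[0,0,-0.1,0.05,-1],[0,0,-0.1,0,-1],[0,0,0,0,-1]]'
python3 -m crank '[[0,0,0,0,-1],[0,0,0,0,-1]]'
```

```text
clock: 30.73
tcp_pos: [0.6006, -0.1574, 0.1624]
orientation: [-0.542, -3.094, 0.001]
contact_force: [0.8, -0.6, 0.8]
grip_width: -0.0001
gripper_force: 0.0
clock: 31.4
tcp_pos: [0.6108, -0.2304, 0.0583]
orientation: [0.431, -3.105, -0.003]
contact_force: [-1.1, -0.5, -0.5]
grip_width: 0.0005
gripper_force: 0.0
clock: 31.57
tcp_pos: [0.6149, -0.2305, 0.0633]
orientation: [-0.434, 3.111, -0.002]
contact_force: [0.4, 0.3, 0.8]
grip_width: -0.0001
gripper_force: 0.0
```

```bash
python3 -m crank '[[0,0,-0.1,0,-1],[0,0,-0.1,0,-1],[0,0,-0.025,0,-1],[0,0,0,0,-1],[0,0,0,0,-1]]' 
python3 -m crank '[[-0.015,-0.004,0,0,-1],[-0.015,-0.004,0,0,-1],[0,0,0,0,-1],[0,0,0,0,-1]]'
python3 -m crank '[[-0.01,-0.003,0,0,-1],[0,0,0,0,-1],[0,0,0,0,-1]]' 
```

```text
clock: 31.98
tcp_pos: [0.6155, -0.2294, 0.0183]
orientation: [-0.437, 3.11, -0.001]
contact_force: [0.1, -0.2, 0.5]
grip_width: -0.0002
gripper_force: 0.0
clock: 32.32
tcp_pos: [0.6089, -0.2309, 0.0177]
orientation: [-0.436, 3.11, -0.001]
contact_force: [-1.3, -0.3, -0.3]
grip_width: -0.0001
gripper_force: 0.0
clock: 32.57
tcp_pos: [0.6067, -0.2312, 0.017]
orientation: [0.437, -3.111, -0.0]
contact_force: [0.5, 0.4, -0.3]
grip_width: 0.0002
gripper_force: 0.0
```

Step in about 0.6 mm at a time, watching the x force and the scene picture numerically.

```bash
cat > seam.py <<'E'
from h import *
g=r.grab_frame("scene")
k=g[236:302,106:172]; m=cv2.cvtColor(cv2.imread('pics/s8.png'),cv2.COLOR_BGR2GRAY)[236:302,106:172]
d=cv2.absdiff(cv2.cvtColor(k,cv2.COLOR_BGR2GRAY),m);print("changed px",(d[:, :45]>25).sum())
E
for i in 1; do python3 -m crank '[[-0.003,-0.001,0,0,-1],[0,0,0,0,-1]]'; python3 -m crank '[[-0.003,-0.001,0,0,-1],[0,0,0,0,-1]]'; python3 -m crank '[[-0.003,-0.001,0,0,-1],[0,0,0,0,-1],[0,0,0,0,-1]]'; done | grep -E "tcp|contact"
```

```text
tcp_pos: [0.6064, -0.2312, 0.017]
contact_force: [-0.2, -0.4, 0.4]
tcp_pos: [0.6061, -0.2314, 0.017]
contact_force: [2.0, -0.6, -1.6]
tcp_pos: [0.6055, -0.2318, 0.0171]
contact_force: [2.5, 0.1, -1.4]
```

```bash
for i in 1; do python3 -m crank '[[-0.003,-0.001,0,0,-1],[0,0,0,0,-1],[0,0,0,0,-1]]'; python3 -m crank '[[-0.003,-0.001,0,0,-1],[0,0,0,0,-1],[0,0,0,0,-1]]'; done | grep -E "tcp|contact"
python3 -m crank '[[0.03,0.01,0,0,-1],[0.03,0.01,0.05,0,-1],[0,0,0.2,0,-1],[0,0,0.2,0,-1],[0,0,0.2,0,-1],[0,0.1,0.1,0,-1],[0,0.2,0,0,0.1],[0,0.2,0,0,0.1]]'
python3 -m crank '[[-0.1,0.17,0,0,0.1],[-0.1,0.17,0,0,0.1],[-0.1,0.17,0,0,0.1],[-0.1,0.17,0,0,0.1],[0,0.2,0,0,0.1],[0,0.2,0,0,0.1],[0,0.2,0,0,0.1],[0,0.2,0,0,0.1]]'
python3 - <<'E'
from h import *
a=r.grab_frame("top");b=r.grab_frame("scene")
cv2.imwrite('pics/t9.png',a);cv2.imwrite('pics/s9.png',b);print(r.get_obs()['tcp_pos'])
A=cv2.resize(a[222:287,390:456],(400,394),interpolation=cv2.INTER_CUBIC);B=cv2.resize(b[236:302,106:172],(400,394),interpolation=cv2.INTER_CUBIC)
cv2.imwrite('pics/c9.png',cv2.convertScaleAbs(np.hstack([A,B]),alpha=1.5,beta=-70))
E
```

```text
tcp_pos: [0.6048, -0.232, 0.0171]
contact_force: [2.7, 0.9, -2.2]
tcp_pos: [0.6044, -0.232, 0.0172]
contact_force: [4.6, -0.1, -0.6]
clock: 34.32
tcp_pos: [0.6162, -0.1294, 0.1699]
orientation: [-0.43, 3.109, -0.003]
contact_force: [0.7, 0.7, -0.8]
grip_width: 0.0233
gripper_force: 0.0
clock: 34.98
tcp_pos: [0.535, 0.1694, 0.1677]
orientation: [0.436, -3.11, 0.001]
contact_force: [0.9, -0.0, 0.3]
grip_width: 0.0469
gripper_force: 0.0
[0.53440909 0.17661762 0.16746892]
```

View pics/c9.png

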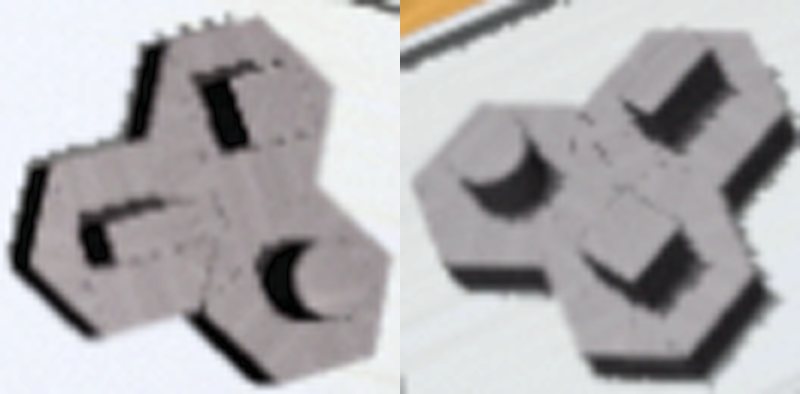

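All three seams are closed in both views. Next: triangle centroid, and the cover position from both views.

```bash
python3 - <<'E'
from h import *
for n,f,c0 in(("top",'pics/t9.png',(424,255)),("scene",'pics/s9.png',(140,268))):
    im=cv2.imread(f);g=cv2.cvtColor(im,cv2.COLOR_BGR2GRAY);m=((g>110)&(g<178)).astype(np.uint8);k=np.zeros_like(m);cv2.circle(k,c0,36,1,-1)
    m=cv2.morphologyEx(m*k,cv2.MORPH_OPEN,np.ones((3,3)));cs,_=cv2.findContours(m,0,1);c=max(cs,key=cv2.contourArea)
    P=cast(n,c.reshape(-1,2).astype(float),.023)[:,:2].astype(np.float32);M=cv2.moments(P.reshape(-1,1,2));print(n,"centroid",M['m10']/M['m00'],M['m01']/M['m00'],"area ratio",M['m00']/(3*.866*.0025))
T=cv2.imread('pics/top0.png');S=cv2.imread('pics/scene0.png')
for n,im,p in(("top",T,(142,267)),("scene",S,(330,121))):
    g=cv2.cvtColor(im,cv2.COLOR_BGR2GRAY); m=(g>38).astype(np.uint8);k=np.zeros_like(m);cv2.circle(k,p,31 if n=="top" else 26,1,-1)
    cs,_=cv2.findContours(cv2.morphologyEx(m*k,cv2.MORPH_OPEN,np.ones((3,3))),0,1);c=max(cs,key=cv2.contourArea)
    P=cast(n,c.reshape(-1,2).astype(float),.015)[:,:2].astype(np.float32);print(n,"cover",cv2.fitEllipse(P))
A=cv2.resize(T[225:310,95:190],None,fx=4,fy=4,interpolation=cv2.INTER_CUBIC);B=cv2.resize(S[90:160,285:375],None,fx=4,fy=4,interpolation=cv2.INTER_CUBIC)
B=cv2.copyMakeBorder(B,0,A.shape[0]-B.shape[0],0,0,0);cv2.imwrite('pics/cov.png',cv2.convertScaleAbs(np.hstack([A,B]),alpha=2))
E
```

```text
top centroid 0.5431291492926481 -0.2331028808923414 area ratio 0.9598332155878181
scene centroid 0.5436287951953439 -0.23545812130139276 area ratio 0.9784802082444835
top cover ((0.5173412561416626, 0.24900704622268677), (0.09335428476333618, 0.09354209154844284), 12.899060249328613)
scene cover ((0.5108150243759155, 0.25149786472320557), (0.09507934004068375, 0.12137897312641144), 52.1796760559082)
```

View pics/cov.png

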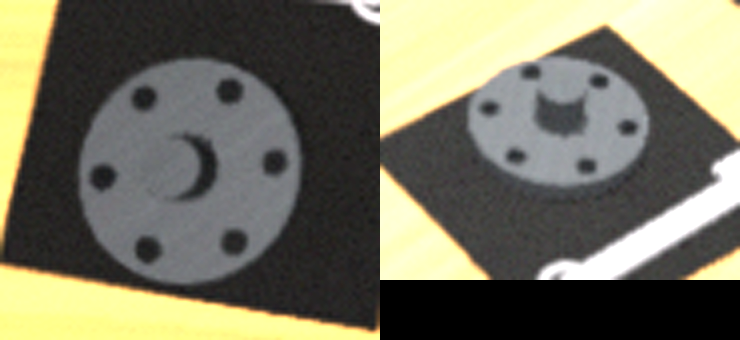

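```bash
python3 -m crank '[[-0.04,0.18,0,0,0.1],[-0.045,0.18,0,0,0.1],[0,0,-0.15,0,0.1],[0,0,-0.15,0,0.1],[0,0,-0.15,0,0.1],[0,0,-0.1,0,0.1],[0,0,0,0,0.1],[0,0,0,0,0.1]]' 60
python3 -c "
from h import *
print(r.get_obs()['tcp_pos'],cast('scene',[[329.6,120]],.015))"
```

```text
clock: 35.75
tcp_pos: [0.5182, 0.2391, 0.0567]
orientation: [0.436, -3.108, 0.002]
contact_force: [0.8, -0.0, 0.9]
grip_width: 0.0469
gripper_force: 0.0
[0.51818339 0.23912247 0.05667109] [[0.52024923 0.24613164 0.015     ]]
```

```bash
python3 -m crank '[[0,0.045,0,0,0.1],[0,0,-0.1,0,0.1],[0,0,-0.08,0,0.1],[0,0,0,0,0.1],[0,0,0,0,-1],[0,0,0,0,-1],[0,0,0,0,-1],[0,0,0,0,-1]]' 60
python3 -m crank '[[0,0,0,0,-1],[0,0,0,0,-1],[0,0,0,0,-1],[0,0,0,0,-1]]'
python3 -m crank '[[0,0,0.05,0,-1],[0,0,0.1,0,-1],[0,0,0.15,0,-1],[0,0,0.15,0,-1],[0,0,0.1,0,-1],[0,0,0,0,-1]]'
```

```text
clock: 36.42
tcp_pos: [0.5199, 0.2497, 0.023]
orientation: [-0.437, 3.109, 0.002]
contact_force: [-2.1, 0.1, 7.7]
grip_width: 0.0234
gripper_force: 59.0
clock: 36.75
tcp_pos: [0.5199, 0.2497, 0.023]
orientation: [-0.437, 3.109, 0.002]
contact_force: [-1.5, 0.1, 7.0]
grip_width: 0.024
gripper_force: 59.1
clock: 37.25
tcp_pos: [0.5212, 0.2498, 0.1357]
orientation: [-0.435, 3.104, 0.005]
contact_force: [1.8, 0.6, -6.5]
grip_width: 0.0237
gripper_force: 60.2
```

```bash
python3 -m crank '[[0.009,-0.186,0,0,-1],[0.009,-0.186,0,0,-1],[0.009,-0.186,0,0,-1],[0.009,-0.186,0,0,-1],[0.009,-0.186,0,0,-1],[0.009,-0.186,0,0,-1],[0.009,-0.186,0,0,-1],[0.009,-0.186,0,0,-1]]'
python3 -m crank '[[0.01,-0.186,0,0,-1],[0.01,-0.186,0,0,-1],[0.01,-0.186,0,0,-1],[0.01,-0.186,0,0,-1],[0.008,-0.186,0,0,-1],[0,0,-0.1,0,-1],[0,0,-0.1,0,-1],[0,0,-0.06,0,-1]]'
python3 -m crank '[[0,0,0,0,-1],[0,0,0,0,-1],[0,0,0,0,-1]]'
```

```text
clock: 37.92
tcp_pos: [0.5315, -0.0505, 0.1296]
orientation: [0.437, -3.108, -0.0]
contact_force: [1.3, 0.6, -7.7]
grip_width: 0.0237
gripper_force: 60.3
clock: 38.58
tcp_pos: [0.5402, -0.2347, 0.0756]
orientation: [0.434, -3.107, -0.004]
contact_force: [-0.1, 0.3, -8.2]
grip_width: 0.0234
gripper_force: 60.6
clock: 38.83
tcp_pos: [0.5433, -0.2343, 0.0794]
orientation: [-0.439, 3.11, -0.0]
contact_force: [0.6, 0.1, -7.6]
grip_width: 0.0236
gripper_force: 60.6
```

```bash
python3 -m crank '[[0.004,0,-0.03,0,-1],[0,0,-0.03,0,-1],[0,0,0,0,-1],[0,0,0,0,-1]]'
python3 -m crank '[[0,0,-0.008,0,-1],[0,0,0,0,-1],[0,0,0,0,-1]]'
python3 -m crank '[[0,0,-0.005,0,-1],[0,0,0,0,-1],[0,0,0,0,-1]]'
```

```text
clock: 39.17
tcp_pos: [0.5434, -0.2344, 0.0667]
orientation: [0.438, -3.11, -0.001]
contact_force: [-0.5, 0.4, -7.4]
grip_width: 0.0235
gripper_force: 60.6
clock: 39.42
tcp_pos: [0.5437, -0.2348, 0.0655]
orientation: [-0.437, 3.111, -0.0]
contact_force: [0.0, 0.3, -7.4]
grip_width: 0.0233
gripper_force: 60.6
clock: 39.67
tcp_pos: [0.5438, -0.2349, 0.065]
orientation: [-0.437, 3.111, -0.0]
contact_force: [-1.7, 1.1, 1.9]
grip_width: 0.0236
gripper_force: 61.5
```

```bash
python3 -m crank '[[0,0,0,0,-0.4],[0,0,0,0,0],[0,0,0,0,0],[0,0,0.05,0,0],[0,0,0.15,0,0],[0,0,0.2,0,0.2],[0,0.1,0.15,0,0.6],[0.05,0.15,0.1,0,0.8]]'
python3 -m crank '[[0.1,0.17,0,0,0.9],[0.1,0.17,0,0,0.9],[0.1,0.17,0,0,0.9],[0.1,0.17,0,0,0.9],[0.1,0.1,0,0,0.9],[0.1,0.1,0,0,0.9],[0,0,0,0,0.9],[0,0,0,0,0.9]]'
python3 - <<'E'
from h import *
a=r.grab_frame("top");b=r.grab_frame("scene");cv2.imwrite('pics/t10.png',a);cv2.imwrite('pics/s10.png',b);print(r.get_obs()['tcp_pos'])
A=cv2.resize(a[195:320,360:485],None,fx=3.2,fy=3.2,interpolation=cv2.INTER_CUBIC);B=cv2.resize(b[195:320,80:205],None,fx=3.2,fy=3.2,interpolation=cv2.INTER_CUBIC)
cv2.imwrite('pics/c10.png',np.hstack([A,B]))
for n,im,p in(("top",a,(432,255)),("scene",b,(140,258))):
    g=cv2.cvtColor(im,cv2.COLOR_BGR2GRAY);m=((g<130)).astype(np.uint8);k=np.zeros_like(m);cv2.circle(k,p,45,1,-1)
    cs,_=cv2.findContours(cv2.morphologyEx(m*k,cv2.MORPH_OPEN,np.ones((5,5))),0,1);c=max(cs,key=cv2.contourArea)
    print(n,cv2.fitEllipse(c),cv2.fitEllipse(cast(n,c.reshape(-1,2).astype(float),.055)[:,:2].astype(np.float32)))
E
```

```text
clock: 40.33
tcp_pos: [0.5533, -0.1892, 0.199]
orientation: [-0.425, 3.109, -0.006]
contact_force: [0.4, -0.5, 0.2]
grip_width: 0.0738
gripper_force: 0.0
clock: 41.0
tcp_pos: [0.6746, -0.0067, 0.1949]
orientation: [-0.442, 3.109, 0.0]
contact_force: [-0.6, -0.8, -0.9]
grip_width: 0.0813
gripper_force: 0.0
[ 0.67332698 -0.01004333  0.19491784]
top ((431.89501953125, 255.8579864501953), (57.3310432434082, 63.99497985839844), 105.78167724609375) ((0.5415000915527344, -0.23036961257457733), (0.09354214370250702, 0.1054467186331749), 1.5265820026397705)
scene ((138.08204650878906, 262.6490478515625), (59.04987716674805, 64.86225891113281), 127.83940124511719) ((0.5509973764419556, -0.23656155169010162), (0.09160298109054565, 0.1195189505815506), 87.57963562011719)
```

View pics/c10.png

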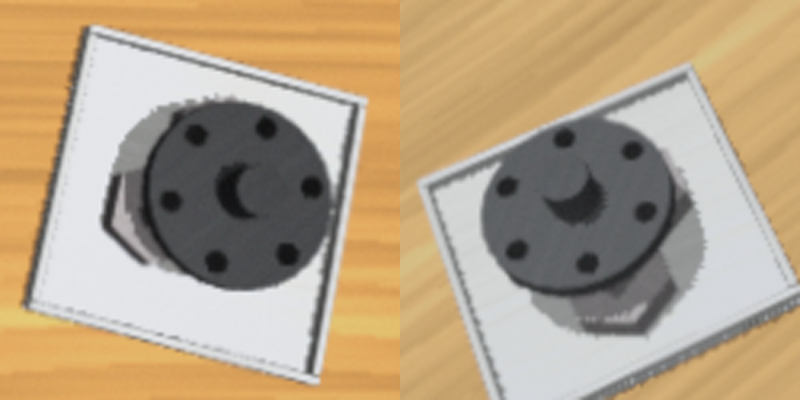

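```bash
python3 -c "
from h import *
print(cast('top',[[435.2,256]],.057),cast('scene',[[135.2,257.5]],.057),two((435.2,256),(135.2,257.5)))
for n,p in (('top',(322,168)),('scene',(284,269))): print(cast(n,[p],.010))
o=r.get_obs();print(o['tcp_pos'])"
```

```text
[[ 0.54054921 -0.23456421  0.057     ]] [[ 0.54351686 -0.2360016   0.057     ]] (array([ 0.54100144, -0.23590729,  0.05335378]), np.float64(0.0005306986235041603))
[[ 0.69965193 -0.05839153  0.01      ]]
[[ 0.70373646 -0.06078944  0.01      ]]
[ 0.67332698 -0.01004333  0.19491784]
```

```bash
python3 -m crank '[[0.07,-0.12,0,0,1],[0.0725,-0.1225,0,0,1],[0,0,-0.2,0,1],[0,0,-0.2,0,1],[0,0,-0.2,0,1],[0,0,-0.15,0,1],[0,0,0,0,1],[0,0,0,0,1]]' 30
python3 -m crank '[[0,0,0,0,1],[0,0,0,0,1]]'
```

```text
clock: 41.77
tcp_pos: [0.7005, -0.0589, 0.0437]
orientation: [0.434, -3.108, 0.0]
contact_force: [-0.3, -0.8, 1.0]
grip_width: 0.0854
gripper_force: 0.0
clock: 41.93
tcp_pos: [0.7042, -0.0581, 0.0478]
orientation: [-0.435, 3.106, -0.002]
contact_force: [0.1, 0.4, -0.0]
grip_width: 0.0855
gripper_force: 0.0
```

```bash
python3 -m crank '[[0,0,-0.1,0,1],[0,0,-0.08,0,1],[0,0,-0.04,0,1],[0,0,0,0,1],[0,0,0,0,1]]'
python3 -m crank '[[0,0,0,0,0.3],[0,0,0,0,0.3],[0,0,0,0,0.3],[0,0,0,0,0.3],[0,0,0,0,0.3]]'
```

```text
clock: 42.35
tcp_pos: [0.702, -0.0572, 0.0003]
orientation: [0.437, -3.11, -0.0]
contact_force: [0.4, 0.7, -0.7]
grip_width: 0.0853
gripper_force: 0.0
clock: 42.77
tcp_pos: [0.703, -0.0574, 0.0019]
orientation: [-0.437, 3.109, -0.001]
contact_force: [-0.9, 0.8, 5.4]
grip_width: 0.0579
gripper_force: 31.5
```

```bash
python3 -m crank '[[0,0,0.05,0,0.3],[0,0,0.15,0,0.3],[0,0,0.2,0,0.3],[0,0,0.2,0,0.3],[0,0,0.1,0,0.3],[0,0,0,0,0.3]]'
python3 -m crank '[[-0.114,-0.127,0,0,0.3],[-0.114,-0.127,0,0,0.3],[-0.114,-0.127,0,0,0.3],[-0.114,-0.127,0,0,0.3],[-0.114,-0.127,0,0,0.3],[-0.114,-0.127,0,0,0.3],[-0.116,-0.126,0,0,0.3],[0,0,0,0,0.3]]'
python3 -m crank '[[0,0,0,0,0.3],[0,0,0,0,0.3],[0,0,0,0,0.3]]'
python3 - <<'E'
from h import *
b=r.grab_frame("scene");print(r.get_obs()['tcp_pos'])
cv2.imwrite('pics/c11.png',cv2.resize(b[165:320,80:235],None,fx=3.5,fy=3.5,interpolation=cv2.INTER_CUBIC))
E
```

```text
clock: 43.27
tcp_pos: [0.7059, -0.0578, 0.1478]
orientation: [-0.435, 3.1, -0.003]
contact_force: [1.4, -0.6, -1.2]
grip_width: 0.0577
gripper_force: 33.2
clock: 43.93
tcp_pos: [0.5353, -0.2421, 0.1401]
orientation: [0.421, -3.108, 0.003]
contact_force: [-1.9, -1.4, -1.8]
grip_width: 0.0578
gripper_force: 33.1
clock: 44.18
tcp_pos: [0.5429, -0.2334, 0.1402]
orientation: [-0.44, 3.11, 0.001]
contact_force: [0.3, -0.2, -1.3]
grip_width: 0.0577
gripper_force: 33.1
[ 0.5430158  -0.23332425  0.14018371]
```

View pics/c11.png

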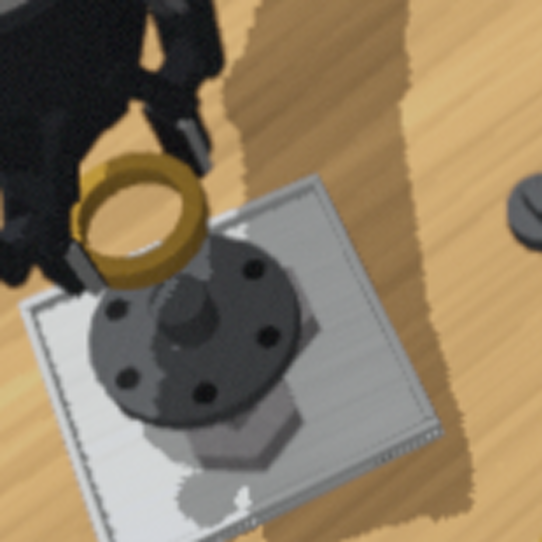

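The ring hangs level above the boss: ring centre at crop (142,220), boss at (188,305). Checking its xy, then lowering.

```bash
python3 -c "
from h import *
print(cast('scene',[[80+142/3.5,165+220/3.5]],.145))"
python3 -m crank '[[0,-0.006,-0.1,0,0.3],[0,0,-0.1,0,0.3],[0,0,-0.06,0,0.3],[0,0,0,0,0.3],[0,0,0,0,0.3]]'
```

```text
[[ 0.54445029 -0.23253565  0.145     ]]
clock: 44.65
tcp_pos: [0.5421, -0.2353, 0.0879]
orientation: [0.439, -3.109, -0.001]
contact_force: [-0.1, 0.3, -2.2]
grip_width: 0.0578
gripper_force: 33.1
```

```bash
python3 -m crank '[[0,0,-0.06,0,0.3],[0,0,-0.04,0,0.3],[0,0,-0.02,0,0.3],[0,0,0,0,0.3],[0,0,0,0,0.3]]'
python3 -m crank '[[0,0,-0.015,0,0.3],[0,0,0,0,0.3],[0,0,0,0,0.3]]'
```

```text
clock: 45.07
tcp_pos: [0.542, -0.2361, 0.0642]
orientation: [0.437, -3.111, -0.0]
contact_force: [0.4, -0.7, -2.2]
grip_width: 0.0582
gripper_force: 33.1
clock: 45.32
tcp_pos: [0.5422, -0.236, 0.0615]
orientation: [-0.437, 3.111, -0.0]
contact_force: [0.5, -0.1, -1.9]
grip_width: 0.0582
gripper_force: 33.1
```

```bash
python3 -m crank '[[0,0,-0.008,0,0.3],[0,0,0,0,0.3],[0,0,0,0,0.3]]'
python3 -m crank '[[0,0,-0.005,0,0.3],[0,0,0,0,0.3],[0,0,0,0,0.3]]'
```

```text
clock: 45.57
tcp_pos: [0.5421, -0.236, 0.0598]
orientation: [0.437, -3.111, -0.0]
contact_force: [0.6, -0.5, -1.7]
grip_width: 0.0584
gripper_force: 33.1
clock: 45.82
tcp_pos: [0.5423, -0.2361, 0.0589]
orientation: [-0.437, 3.111, -0.0]
contact_force: [-0.5, -0.4, 0.4]
grip_width: 0.058
gripper_force: 33.3
```

Contact (force rose to 0.4 N). Release, back off and look.

```bash
python3 -m crank '[[0,0,0,0,0.6],[0,0,0,0,0.9],[0,0,0,0,0.9],[0,0,0.05,0,0.9],[0,0,0.15,0,0.9],[0,0,0.2,0,0.9],[0,0,0.2,0,0.9],[0,0.1,0.1,0,0.9]]'
python3 -m crank '[[0,0.2,0,0,0.9],[0,0.2,0,0,0.9],[0,0.2,0,0,0.9],[0,0.2,0,0,0.9],[0,0.2,0,0,0.9],[0,0.2,0,0,0.9],[0,0.2,0,0,0.9],[0,0,0,0,0.9]]'
python3 - <<'E'
from h import *
a=r.grab_frame("top");b=r.grab_frame("scene")
A=cv2.resize(a[195:320,360:485],None,fx=3.2,fy=3.2,interpolation=cv2.INTER_CUBIC);B=cv2.resize(b[195:320,80:205],None,fx=3.2,fy=3.2,interpolation=cv2.INTER_CUBIC)
cv2.imwrite('pics/c12.png',np.hstack([A,B]))
E
```

```text
clock: 46.48
tcp_pos: [0.5433, -0.2213, 0.2047]
orientation: [-0.427, 3.106, -0.009]
contact_force: [0.5, 0.3, 0.3]
grip_width: 0.081
gripper_force: 0.0
clock: 47.15
tcp_pos: [0.5418, 0.0742, 0.1996]
orientation: [-0.456, 3.107, 0.007]
contact_force: [-0.1, 1.7, -0.2]
grip_width: 0.0812
gripper_force: 0.0
```

View pics/c12.png

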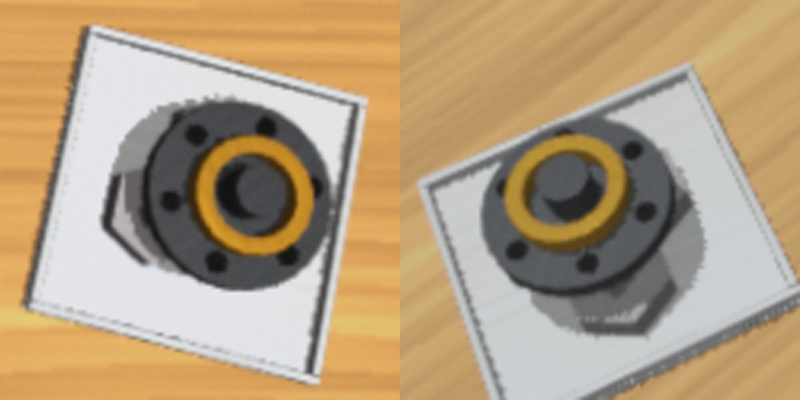

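The ring lies flat around the boss, at (255,195) in the top crop and (567,190) in the scene crop. The cover has not moved and sits level on the rests. The arm is clear, so I am handing in.

```bash
python3 -m crank '[[0,0,0,0,0.9],[0,0,0,0,0.9],[0,0,0,0,0.9]]' >/dev/null; python3 -c "
from bench import r
print(r.hand_in())"
```

```text
the job is handed in; nothing more can be done
None
```

The job is done and handed in at about 47 s. The three rests are packed flat to flat in the tray, with the cover level and within about 2 mm of centre on their heads and the large brass ring flat around the boss. The drain plug, sight flow indicator and spanner were not touched.

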